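Set the heat of the mantle that holds the flask

ROBOT

A 6-joint arm with a two-finger parallel gripper is mounted at the origin on the work surface. World frame = base frame: x ahead of the robot, y to its left, z up, the work surface at z = 0. Lengths are in mm, angles in rad, forces in N, time in s.
With the tool pointing down it reaches from about 325 to 925 mm from the base axis. Payload 3.1 kg.
Tool frame: the origin (TCP) lies midway between the tips of the shut fingers; the grasp point (between the pads) lies 19 mm behind it; x points along the fingers, z is the direction in which the jaws open and shut, and the axes are right-handed (so a half turn about x gives the same grasp; the last joint's range is limited). The gripper opens to 85 mm and grips with 20 to 120 N. Pads are 22 mm wide; open, the fingers measure 114 mm over their backs; the gripper's body (76 mm by 85 mm) begins 54 mm behind the grasp point. The pads swing forward as they close: fully open they stand 13 mm farther back than shut.
Start: joints at [-1.347, 0.217, 1.613, -0, 1.311, -0.112], TCP at [205.974, -590.096, 198.1] pointing down, gripper open.
Joint ranges: [-2.75, 2.75], [-0.78, 2.1], [0.31, 2.55], [-1.13, 4.27], [0.13, 2.63], [-2.58, 2.58]. Speed limits (rad/s): [2.79, 2.79, 3.14, 3.14, 3.14, 3.14].

INTERFACE

Orientations are given as a rotation vector (axis times angle).
In Python, from plant import manip gives the robot as it stands.
- The arm moves only by the shell command python3 -m crank 'ROWS'. ROWS is JSON, a list of rows, each an object of numbers: "hand": the opening, from 0 (shut) to 1 (fully open); "x", "y", "z": the shift along the tool's x, y, z in m; "ax", "ay", "az": the turn, a rotation vector about the tool's x, y, z in units of 10 degrees (1.0 is 10 degrees). A call has 1 to 5 rows; each row shifts and turns the commanded pose from where the row before left it, along the tool's axes as they then stand; what a row does not reach is not made up. A row lasts 1/8 s, in which the tool goes at most 62.5 mm and 10.7 degrees, less where a joint would pass 70% of its speed; a pose out of reach is approached as far as the arm can. A call with a gripper value outside its range is refused whole. The fingers move at their own pace and stop on an object; the grip force is fixed at half the most. Time passes only in rows, so rows that do not move let the fingers close. It gives the time, the measured TCP pose, the force and the opening at its end, in the units of the state.
- manip.get_state(): the state, without advancing time (a new reading comes with each control period).
- manip.grab_frame(name): name is "side" or "top" or "wrist"; returns the picture (400x640x3 uint8, red, green, blue); there is no depth.
- manip.camera_params(name): a dict with "mtx" (3x3 intrinsics, pixels), "R" (3x3) and "t" (3): a world point X has camera coordinates R X + t. Camera axes: x right, y down, z forward; pixel columns grow to the right and rows downward; lengths in mm; the calibration is good to about 2 mm. A picture is of the moment at which its call begins: read the wrist's pose just before it. camera_params takes no time and is no camera call; for the wrist camera it gives the pose at the moment of the call.
- manip.close_job(): hands the job in, once; it reports no verdict.
The state is a dict: "time_s": time; "joints": joint angles; "joint_vel": joint speeds; "effort": joint torques, N m; "eef_pos": TCP position; "tcp_rot": TCP orientation; "ft_force": force on the tool from outside, world axes, zero at the start; "moment": the same for the moment, N m; "gripper_width": opening from 0.0 (shut) to 1.0 (fully open).
Only numpy, scipy, OpenCV 4.12 (cv2) and the standard library are available. Lean on these libraries where they do the work, as an engineer would, in place of code of your own. Each camera call takes 0.05 s, during which the arm holds its last target.

TASK

Two heating mantles stand on the bench, one with a flask in it and one empty. On the mantle with the flask, roll the knurled thumbwheel by its edge until the digit 4 is centred in the little window beside it, and let go. Leave the empty mantle's wheel as it is set.

Things in the scene. Friction and masses are not known exactly. Their poses are not given: they have to be found in the camera images.
- mantle_with_flask: Fixed green case, 160 (x) x 300 (y -145 to 155) x 85 mm high; long -x side faces the robot. Origin: on the bench at mid-depth. On top at y = 82 mm a round well, 132 mm wide, 85 tall, holds a glass flask with red stopper (310 mm above bench). A black hood 12 mm high (y -137 to -77, x -44 to 44 mm) has a 28 x 30 mm window centred at (0, -107). Loose 26 mm stopper on the top near (61, -11).
- heat_axle (a point): Centre of this mantle's thumbwheel, inside the case at (0, -60, 55) mm of its frame; same axes as the case, level axle along y. The aluminium wheel stands upright, 100 mm diameter over 36 ridges 1.5 mm high, 18 mm wide. Its edge rises 20 mm out of the case's top through a slot, x -40 to 40 mm; highest point 50 mm above this point.
- heat_wheel (a joint): Turn of that thumbwheel and its digit drum, rad. Digit k (0 to 7) is centred in the window, between two white index lines, at k x 0.785, so 4 is at 3.142. Grows as the top of the wheel rolls to the case's +x, away from the robot. Starts at 1.8 to 2.6. Even friction, about 1.2 N at the edge, no clicks; stays where left. Stops at -0.2 and 5.7.
- spare_mark (a point): A point on the ridged edge of the other mantle's thumbwheel, 50 mm from its axle; it moves if that wheel is turned. That mantle is the same in every way but its well is empty; either may stand on the robot's left.

How it is judged (in metres and radians):
At the end, for the whole second after the job is handed in: The thumbwheel of the mantle with the flask is at rest with 4 centred in its window within 0.2 rad (11 degrees, about 8 mm of drum), and the empty mantle's wheel has turned less than 10 mm at its edge (value of joint heat_wheel between 2.942 and 3.342 rad and velocity of joint heat_wheel between -0.05 and 0.05 rad/s and distance of spare_mark from where it was at the start of the episode below 0.01 m); the robot touches nothing.
It fails at once if the empty mantle's wheel is turned (more than 10 mm at its edge) (distance of spare_mark from where it was at the start of the episode above 0.01 m).
It also fails if it takes over 38 s, if anything falls off the work surface, if the arm or the gripper's body presses on something with over 40 N, if the wrist force passes 120 N, or if a joint passes its speed limit or range.

## Working session

There is one attempt and no reset: what is moved stays moved. The work goes in short steps, Python scripts to look and compute and a shell command to move; the robot and the scene stay as the last step left them, time stands still between calls to the robot, and variables do not carry over. Pictures are saved under pics/ and viewed, and the job is handed in when it is done.

```bash
mkdir -p pics; python3 - <<'E'
from plant import manip
import cv2
s=manip.get_state();print(s)
for n in("side","top","wrist"):
    p=manip.camera_params(n);print(n,p)
    cv2.imwrite(f"pics/{n}0.png",manip.grab_frame(n)[:,:,::-1])
E
```

```text
{'time_s': 0.0, 'joints': array([-1.34718021e+00,  2.17793966e-01,  1.61497195e+00,  3.09169570e-06,
        1.31129734e+00, -1.12186897e-01]), 'joint_vel': array([-0.00019087, -0.00183206,  0.0011696 , -0.00016637, -0.00078951,
       -0.00082467]), 'effort': array([-5.50650861e-05, -3.96843624e+01, -3.03852510e+01, -1.49673124e-04,
        9.67999455e-03, -1.18430339e-05]), 'eef_pos': array([ 205.77926358, -589.17940975,  196.72394293]), 'tcp_rot': array([ 0.95999322,  1.35144234, -0.95726266]), 'ft_force': array([-0.25783947,  0.2323732 ,  0.38884823]), 'moment': array([-0.00501732, -0.00564427, -0.06033301]), 'gripper_width': 0.9998718919305497}
side {'mtx': array([[400.10645566,   0.        , 322.61925419],
       [  0.        , 400.10645566, 194.75450766],
       [  0.        ,   0.        ,   1.        ]]), 'R': array([[-0.6985075 ,  0.71542728,  0.01584542],
       [ 0.38896688,  0.39816775, -0.83076303],
       [-0.60065967, -0.57413087, -0.55640067]]), 't': array([ 431.35037556, -119.68399339, 1208.30504696])}
top {'mtx': array([[461.96256578,   0.        , 323.20775702],
       [  0.        , 461.96256578, 202.40019052],
       [  0.        ,   0.        ,   1.        ]]), 'R': array([[ 0.01168519, -0.99980664,  0.01581563],
       [-0.99571378, -0.01308568, -0.09155785],
       [ 0.09174711, -0.01467797, -0.99567416]]), 't': array([-47.89206245, 567.63282363, 955.93787505])}
wrist {'mtx': array([[346.80983214,   0.        , 321.66377536],
       [  0.        , 346.80983214, 203.57206866],
       [  0.        ,   0.        ,   1.        ]]), 'R': array([[ 0.32919803, -0.94425992, -0.00136378],
       [-0.90441718, -0.31572209,  0.28696539],
       [-0.27140049, -0.09323502, -0.95793998]]), 't': array([-624.27654744,  -36.61432814,  378.67411872])}
```

View pics/top0.png

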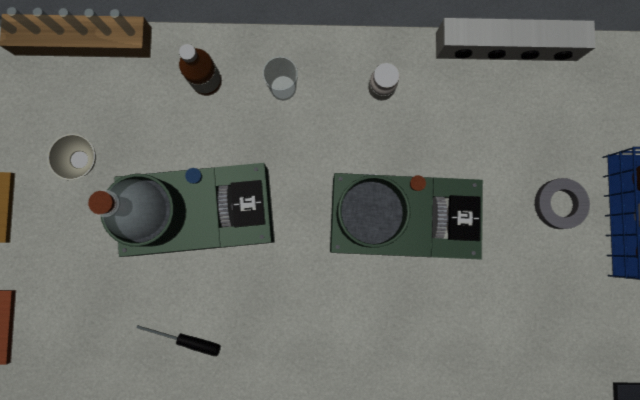

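View pics/side0.png

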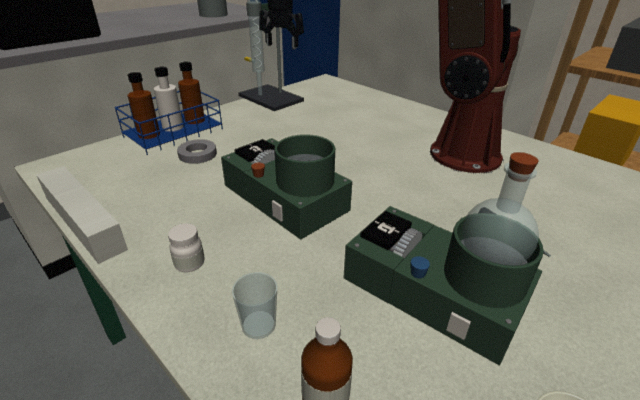

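View pics/wrist0.png

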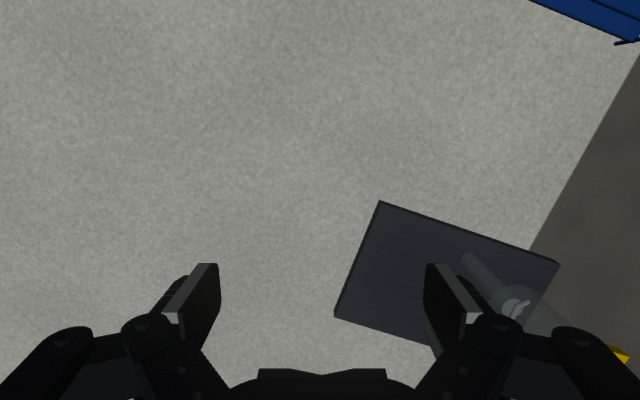

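The flask mantle is the left one in the top view (wheel near px (226,206), hood near (248,204)). The spare is on the right, with its wheel near (441,217). Next I zoom in to locate the wheel.

```bash
cat > h.py <<'E'
import numpy as np, cv2
from plant import manip
def ray(n,uv,z,p=None):
    p=p or manip.camera_params(n); R=p["R"];t=p["t"]
    c=-R.T@t; d=R.T@np.linalg.inv(p["mtx"])@np.array([uv[0],uv[1],1.]); return c+d*(z-c[2])/d[2]
def proj(n,X,p=None):
    p=p or manip.camera_params(n); q=p["mtx"]@(p["R"]@np.array(X,float)+p["t"]); return q[:2]/q[2]
E
python3 - <<'E'
import cv2,numpy as np
im=cv2.imread("pics/top0.png")
c=im[150:270,100:290];cv2.imwrite("pics/topz.png",cv2.resize(c,None,fx=4.2,fy=4.2,interpolation=cv2.INTER_CUBIC))
c=im[190:225,205:280];cv2.imwrite("pics/topw.png",cv2.resize(c,None,fx=10,fy=10,interpolation=cv2.INTER_CUBIC))
E
```

```text
(no output)
```

View pics/topz.png

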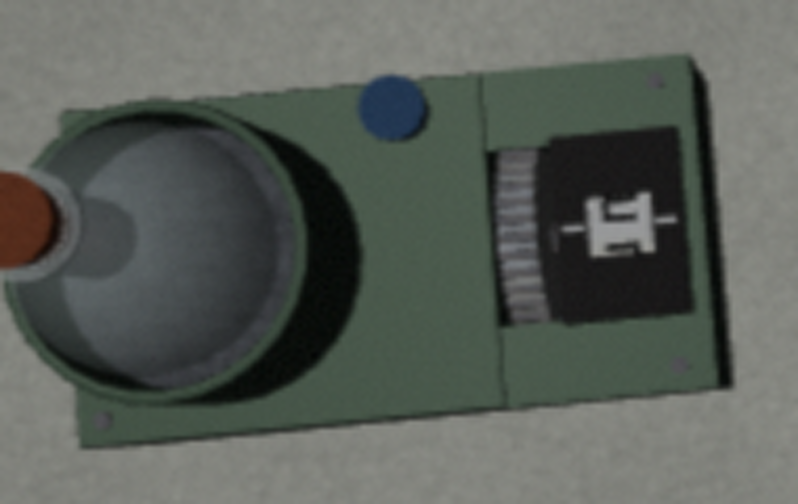

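View pics/topw.png

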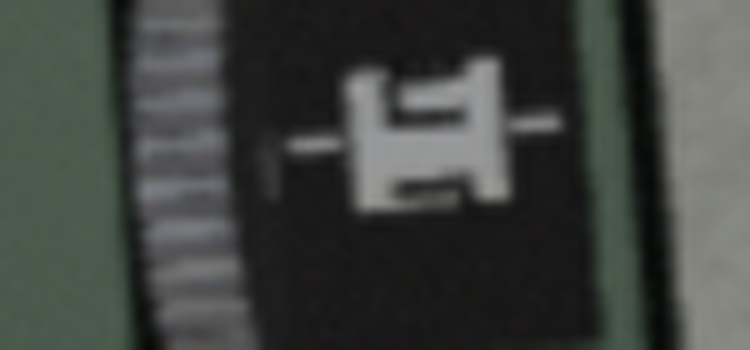

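```bash
python3 - <<'E'
from h import *
from scipy.spatial.transform import Rotation as Ro
np.set_printoptions(precision=1,suppress=True)
z=np.array([(65,112),(690,55),(720,388),(80,447)])/4.2+[100,150]
C=np.array([ray("top",u,85) for u in z]);print(C)
for i in range(4):print(np.linalg.norm(C[i]-C[(i+1)%4]))
m=C.mean(0); ey=(C[0]+C[3]-C[1]-C[2]);ey/=np.linalg.norm(ey); ex=np.array([ey[1],-ey[0],0]); o=m-5*ey; o[2]=0
print("o",o,"yaw",np.degrees(np.arctan2(ex[1],ex[0])))
W=o-60*ey+[0,0,105];print("wheeltop",W,np.hypot(*W[:2]),"proj",proj("top",W),proj("side",W))
print("window",o-107*ey, proj("top",o-107*ey+[0,0,97]))
s=manip.get_state();T=Ro.from_rotvec(s["tcp_rot"]).as_matrix();print(T)
p=manip.camera_params("wrist");c=-p["R"].T@p["t"];print("cam in tool",T.T@(c-s["eef_pos"]),"cam fwd in tool",T.T@p["R"][2],"cam right",T.T@p["R"][0])
np.savez("geo.npz",o=o,ex=ex,ey=ey)
# tool for tcp down with tool y/z aligned to case
E
python3 - <<'E'
import cv2
im=cv2.imread("pics/side0.png")
c=im[195:275,340:440];cv2.imwrite("pics/sidez.png",cv2.resize(c,None,fx=7,fy=7,interpolation=cv2.INTER_CUBIC))
E
```

```text
[[608.9 375.1  85. ]
 [640.6  79.4  85. ]
 [482.   61.6  85. ]
 [451.  359.8  85. ]]
297.34744911095555
159.63503486721234
299.8035530474505
158.67926363587247
o [546.1 214.    0. ] yaw 6.027136446730001
wheeltop [552.4 154.3 105. ] 573.5785119068648 proj [223.6 205.5] [409.  232.8]
window [557.4 107.6   0. ] [248.3 203.6]
[[-0.   0.9  0.3]
 [ 0.   0.3 -0.9]
 [-1.   0.  -0. ]]
cam in tool [-175.5   73.3    0.3] cam fwd in tool [ 1.  -0.3  0. ] cam right [-0. -0.  1.]
```

View pics/sidez.png

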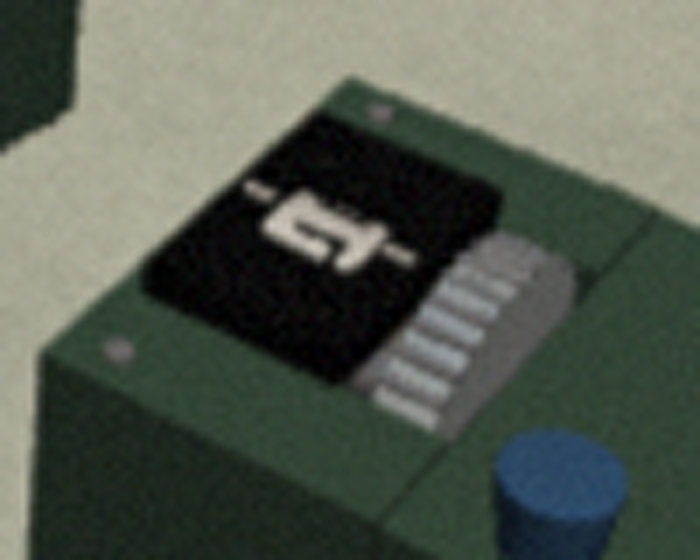

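```bash
cat > d.py <<'E'
from h import *
import sys
from scipy.spatial.transform import Rotation as Ro
np.set_printoptions(precision=4,suppress=True)
g=np.load("geo.npz");o,ex,ey=g["o"],g["ex"],g["ey"]
def rep(x,y,z):
    s=manip.get_state();T=Ro.from_rotvec(s["tcp_rot"]).as_matrix()
    D=np.column_stack([[0,0,-1],ex,-ey]); 
    e=s["eef_pos"]-o; print("t",s["time_s"],"case pos",np.array([e@ex,e@ey,e[2]]),"F",s["ft_force"],"w",s["gripper_width"])
    print("turn(10deg)",np.degrees(Ro.from_matrix(T.T@D).as_rotvec())/10)
    tgt=o+x*ex+y*ey+np.array([0,0,z]);d=tgt-s["eef_pos"];print("shift now",T.T@d/1e3,"after turn",D.T@d/1e3)
    print("joints",s["joints"])
rep(*map(float,sys.argv[1:4]))
E
python3 -m crank '[{"hand":0,"x":-0.06,"ax":0.65},{"hand":0,"x":-0.06,"ax":0.65}]'; python3 d.py -10 -55 160
```

```text
t 0.15 case pos [-422.7934 -763.2137  197.0164] F [ 0.3602 -0.0802  0.497 ] w 0.9988701761553666
turn(10deg) [ 1.3213 -0.0113 -0.0001]
shift now [ 0.0383  0.5637 -0.595 ] after turn [ 0.037   0.4128 -0.7082]
joints [-1.3472  0.2176  1.6146  0.      1.3113 -0.1122]invalid input
```

```bash
python3 -m crank '[{"hand":0,"x":-0.06,"y":0,"z":0,"ax":0.65,"ay":0,"az":0},{"hand":0,"x":-0.06,"y":0,"z":0,"ax":0.65,"ay":0,"az":0}]'; python3 d.py -10 -55 160
```

```text
time_s: 0.4
eef_pos: [205.7, -589.0, 317.4]
tcp_rot: [1.134, 1.26, -1.13]
ft_force: [0.2, -0.9, 0.4]
gripper_width: 0.603
t 0.4 case pos [-422.868  -762.8407  317.4104] F [ 0.2035 -0.889   0.4243] w 0.6030553056198547
turn(10deg) [-0.0004 -0.023   0.0026]
shift now [ 0.1601  0.4129 -0.7072] after turn [ 0.1574  0.4129 -0.7078]
joints [-1.3473  0.1487  1.4714  0.      1.5256  0.1184]
```

```bash
R='' ; python3 -m crank '[{"hand":0,"x":0,"y":0.0275,"z":-0.0472,"ax":0,"ay":0,"az":0},{"hand":0,"x":0,"y":0.0275,"z":-0.0472,"ax":0,"ay":0,"az":0},{"hand":0,"x":0,"y":0.0275,"z":-0.0472,"ax":0,"ay":0,"az":0},{"hand":0,"x":0,"y":0.0275,"z":-0.0472,"ax":0,"ay":0,"az":0},{"hand":0,"x":0,"y":0.0275,"z":-0.0472,"ax":0,"ay":0,"az":0}]'; python3 d.py -10 -55 160
```

```text
time_s: 1.02
eef_pos: [317.4, -338.7, 317.7]
tcp_rot: [1.129, 1.259, -1.129]
ft_force: [0.3, 0.2, 0.2]
gripper_width: -0.002
t 1.025 case pos [-285.5387 -525.6389  317.7362] F [0.2678 0.2012 0.1767] w -0.002199979966641287
turn(10deg) [ 0.0184 -0.0022 -0.0013]
shift now [ 0.158   0.277  -0.4697] after turn [ 0.1577  0.2755 -0.4706]
joints [-0.9696 -0.2128  1.8228  0.0004  1.5318  0.4928]
```

```bash
python3 -m crank '[{"hand":0,"x":0,"y":0.0275,"z":-0.0472,"ax":0,"ay":0,"az":0},{"hand":0,"x":0,"y":0.0275,"z":-0.0472,"ax":0,"ay":0,"az":0},{"hand":0,"x":0,"y":0.0275,"z":-0.0472,"ax":0,"ay":0,"az":0},{"hand":0,"x":0,"y":0.0275,"z":-0.0472,"ax":0,"ay":0,"az":0},{"hand":0,"x":0,"y":0.0275,"z":-0.0472,"ax":0,"ay":0,"az":0}]'; python3 d.py -10 -55 160
```

```text
time_s: 1.65
eef_pos: [428.3, -89.2, 318.0]
tcp_rot: [1.129, 1.258, -1.129]
ft_force: [0.7, -1.1, 0.3]
gripper_width: 0.001
t 1.65 case pos [-149.0215 -289.2132  317.9688] F [ 0.7143 -1.1354  0.2849] w 0.0010202273233184081
turn(10deg) [ 0.0205  0.0016 -0.0019]
shift now [ 0.1579  0.1398 -0.2338] after turn [ 0.158   0.139  -0.2342]
joints [-0.3661 -0.2768  1.8737 -0.0001  1.5443  1.096 ]
```

```bash
python3 -m crank '[{"hand":0,"x":0,"y":0.028,"z":-0.047,"ax":0.02,"ay":0,"az":0},{"hand":0,"x":0.02,"y":0.028,"z":-0.047,"ax":0,"ay":0,"az":0},{"hand":0,"x":0.04,"y":0.028,"z":-0.047,"ax":0,"ay":0,"az":0},{"hand":0,"x":0.04,"y":0.028,"z":-0.047,"ax":0,"ay":0,"az":0},{"hand":0,"x":0.04,"y":0.027,"z":-0.046,"ax":0,"ay":0,"az":0}]'; python3 d.py -10 -55 160
python3 - <<'E'
from h import *
im=manip.grab_frame("wrist")[:,:,::-1];cv2.imwrite("pics/w1.png",im)
E
```

```text
time_s: 2.28
eef_pos: [536.9, 147.3, 185.6]
tcp_rot: [1.131, 1.257, -1.131]
ft_force: [0.6, -0.1, 0.8]
gripper_width: -0.004
t 2.275 case pos [-16.1284 -65.3695 185.6246] F [ 0.585  -0.135   0.8202] w -0.003953127374287905
turn(10deg) [ 0.0036  0.0011 -0.0028]
shift now [ 0.0256  0.0061 -0.0104] after turn [ 0.0256  0.0061 -0.0104]
joints [ 0.1418  0.0833  1.7886 -0.0002  1.2693  1.6069]
```

View pics/w1.png

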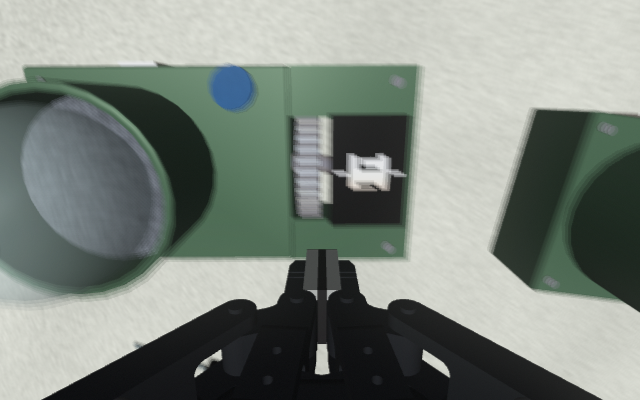

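```bash
python3 d.py -12 -56 135;python3 - <<'E'
from h import *
im=manip.grab_frame("wrist")[:,:,::-1];cv2.imwrite("pics/w2.png",im)
g=np.load("geo.npz");o,ex,ey=g["o"],g["ex"],g["ey"]
for x,y,z in[(0,-60,105),(0,-107,97)]:
  u=proj("wrist",o+x*ex+y*ey+[0,0,z]);print(u)
u=u.astype(int)
c=im[u[1]-45:u[1]+45,u[0]-75:u[0]+45];cv2.imwrite("pics/w2z.png",cv2.resize(c,None,fx=6,fy=6,interpolation=cv2.INTER_CUBIC))
E
```

```text
t 2.325 case pos [-17.8054 -60.4937 178.5463] F [-0.2651  3.1277 -2.7085] w 4.4021772648857794e-05
turn(10deg) [ 0.0151 -0.0275  0.0451]
shift now [ 0.0435  0.0062 -0.0043] after turn [ 0.0435  0.0058 -0.0045]
joints [0.1475 0.0935 1.7914 0.0054 1.2644 1.6089]
[316.889137   174.69700207]
[379.11048417 172.655986  ]
```

View pics/w2z.png

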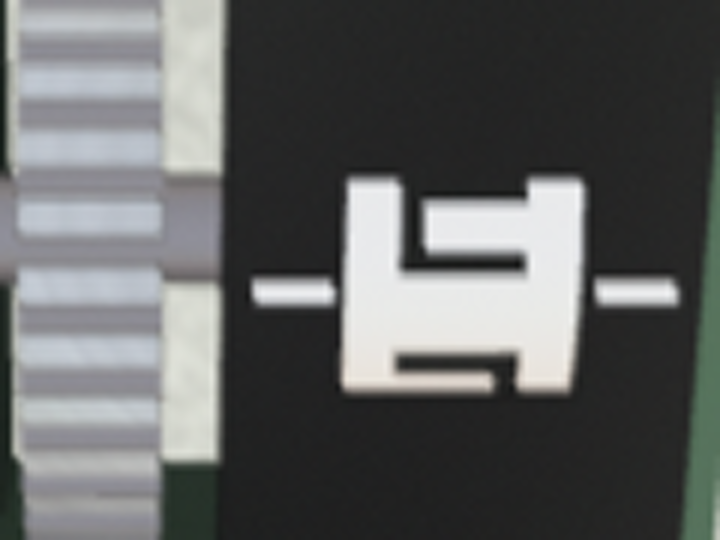

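The window shows black digits on white, with the bottom of "2" above and the top of "3" below. The gap between them sits just below the index lines, so the wheel is at about 2.42 digits, or roughly 1.9 rad. It needs about +1.24 rad, which is about 62 mm at the edge. I'll do that in several strokes.

```bash
python3 -m crank '[{"hand":0,"x":0.025,"y":0,"z":-0.003,"ax":0,"ay":0,"az":0},{"hand":0,"x":0.025,"y":0,"z":0,"ax":0,"ay":0,"az":0},{"hand":0,"x":0,"y":0,"z":0,"ax":0,"ay":0,"az":0},{"hand":0,"x":0,"y":0,"z":0,"ax":0,"ay":0,"az":0}]'; python3 d.py -20 -57 106
```

```text
time_s: 2.88
eef_pos: [537.0, 148.3, 138.1]
tcp_rot: [1.132, 1.256, -1.13]
ft_force: [0.4, 0.1, -0.1]
gripper_width: 0.003
t 2.875 case pos [-16.0134 -64.379  138.1171] F [ 0.402   0.1026 -0.086 ] w 0.0031346976445436672
turn(10deg) [-0.0017  0.0002 -0.0097]
shift now [ 0.0321 -0.004  -0.0074] after turn [ 0.0321 -0.004  -0.0074]
joints [ 0.1436  0.1319  1.8295 -0.0001  1.1785  1.6095]
```

```bash
python3 -m crank '[{"hand":0,"x":0.010,"y":-0.004,"z":-0.007,"ax":0,"ay":0,"az":0},{"hand":0,"x":0.018,"y":0,"z":0,"ax":0,"ay":0,"az":0},{"hand":0,"x":0,"y":0,"z":0,"ax":0,"ay":0,"az":0},{"hand":0,"x":0,"y":0,"z":0,"ax":0,"ay":0,"az":0}]'; python3 d.py -20 -57 105
python3 -m crank '[{"hand":0,"x":0.003,"y":0,"z":0,"ax":0,"ay":0,"az":0},{"hand":0,"x":0,"y":0,"z":0,"ax":0,"ay":0,"az":0}]'; python3 d.py -20 -57 105
```

```text
time_s: 3.38
eef_pos: [531.3, 155.1, 108.4]
tcp_rot: [1.131, 1.258, -1.132]
ft_force: [0.3, -0.4, 0.2]
gripper_width: -0.004
t 3.375 case pos [-20.9535 -56.9915 108.4352] F [ 0.3177 -0.3848  0.2355] w -0.003854398009448463
turn(10deg) [0.0019 0.0005 0.0042]
shift now [0.0034 0.001  0.    ] after turn [0.0034 0.001  0.    ]
joints [ 0.1573  0.1616  1.857  -0.      1.1237  1.6226]
time_s: 3.62
eef_pos: [531.6, 155.1, 105.9]
tcp_rot: [1.131, 1.257, -1.131]
ft_force: [-0.3, 0.2, 0.2]
gripper_width: -0.001
t 3.625 case pos [-20.612  -57.0455 105.8728] F [-0.2599  0.2043  0.1961] w -0.000553142693546492
turn(10deg) [ 0.0009 -0.0001 -0.0007]
shift now [ 0.0009  0.0006 -0.    ] after turn [ 0.0009  0.0006 -0.    ]
joints [0.1572 0.165  1.8585 0.     1.118  1.6226]
```

```bash
for i in 1; do python3 -m crank '[{"hand":0,"x":0.001,"y":0,"z":0,"ax":0,"ay":0,"az":0},{"hand":0,"x":0,"y":0,"z":0,"ax":0,"ay":0,"az":0}]'; done; python3 -m crank '[{"hand":0,"x":0.001,"y":0,"z":0,"ax":0,"ay":0,"az":0},{"hand":0,"x":0,"y":0,"z":0,"ax":0,"ay":0,"az":0}]'; python3 d.py -20 -57 105
```

```text
time_s: 3.88
eef_pos: [531.5, 155.1, 104.8]
tcp_rot: [1.131, 1.257, -1.131]
ft_force: [0.3, -0.1, 0.1]
gripper_width: -0.001
time_s: 4.12
eef_pos: [531.4, 155.2, 103.7]
tcp_rot: [1.131, 1.257, -1.131]
ft_force: [0.0, 1.4, 0.0]
gripper_width: 0.0
t 4.125 case pos [-20.8104 -56.9784 103.7392] F [0.0469 1.3764 0.0199] w 0.0004911887679461557
turn(10deg) [0.0015 0.0001 0.001 ]
shift now [-0.0013  0.0008  0.    ] after turn [-0.0013  0.0008  0.    ]
joints [ 0.1573  0.1675  1.8601 -0.      1.1142  1.6227]
```

```bash
python3 -m crank '[{"hand":0,"x":0.001,"y":0,"z":0,"ax":0,"ay":0,"az":0},{"hand":0,"x":0,"y":0,"z":0,"ax":0,"ay":0,"az":0}]';  python3 -m crank '[{"hand":0,"x":0,"y":0.003,"z":0,"ax":0,"ay":0,"az":0},{"hand":0,"x":0,"y":0.003,"z":0,"ax":0,"ay":0,"az":0}]'; python3 d.py -20 -57 105
```

```text
time_s: 4.38
eef_pos: [531.4, 155.1, 102.7]
tcp_rot: [1.131, 1.257, -1.131]
ft_force: [0.2, 0.2, -0.2]
gripper_width: -0.003
time_s: 4.62
eef_pos: [537.8, 155.8, 102.9]
tcp_rot: [1.131, 1.257, -1.131]
ft_force: [0.1, -0.1, 0.3]
gripper_width: 0.0
t 4.625 case pos [-14.3831 -57.0035 102.9049] F [ 0.0747 -0.1472  0.2516] w 5.549718248794773e-05
turn(10deg) [ 0.0012 -0.0001 -0.0015]
shift now [-0.0021 -0.0056 -0.    ] after turn [-0.0021 -0.0056 -0.    ]
joints [0.1567 0.1811 1.846  0.     1.1142 1.622 ]
```

```bash
python3 -m crank '[{"hand":0,"x":0,"y":0.003,"z":0,"ax":0,"ay":0,"az":0},{"hand":0,"x":0,"y":0.003,"z":0,"ax":0,"ay":0,"az":0}]'; python3 -m crank '[{"hand":0,"x":0,"y":0.003,"z":0,"ax":0,"ay":0,"az":0},{"hand":0,"x":0,"y":0.003,"z":0,"ax":0,"ay":0,"az":0}]'; python3 d.py -20 -57 105;python3 - <<'E'
from h import *
im=manip.grab_frame("wrist")[:,:,::-1];cv2.imwrite("pics/w3.png",im[60:300,200:520].repeat(2,0).repeat(2,1))
E
```

```text
time_s: 4.88
eef_pos: [543.8, 156.5, 102.9]
tcp_rot: [1.131, 1.257, -1.131]
ft_force: [-0.2, -0.1, 0.9]
gripper_width: 0.002
time_s: 5.12
eef_pos: [549.6, 157.1, 102.8]
tcp_rot: [1.131, 1.257, -1.131]
ft_force: [0.3, -1.5, -0.1]
gripper_width: -0.001
t 5.125 case pos [ -2.4707 -56.9862 102.8405] F [ 0.2579 -1.4599 -0.1054] w -0.0006119438261798562
turn(10deg) [ 0.0012 -0.0001 -0.0003]
shift now [-0.0022 -0.0175  0.    ] after turn [-0.0022 -0.0175  0.    ]
joints [0.1556 0.2049 1.818  0.     1.1187 1.621 ]
```

View pics/w3.png

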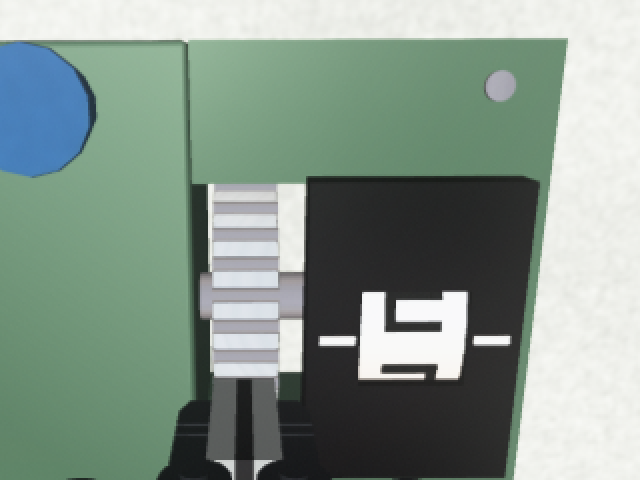

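```bash
python3 - <<'E'
from h import *
g=np.load("geo.npz");o,ex,ey=g["o"],g["ex"],g["ey"]
p=manip.camera_params("wrist")
u=lambda c:(200+c[0]/2,60+c[1]/2)
def cs(c,z):
  r=ray("wrist",u(c),z,p)-o; return r@ex,r@ey
print("tip",cs((245,378),103),cs((207,378),103),cs((280,378),103)); print("index",cs((338,341),97),cs((490,341),97)); print("axle",cs((290,295),55))
print("wheel sides",cs((213,330),105),cs((279,330),105),"hood",cs((305,180),97),cs((525,180),97), "caseedge",cs((190,40),85),cs((567,40),85),"slot far",cs((200,183),85))
e=manip.get_state()["eef_pos"];print(e)
E
```

```text
tip (np.float64(-7.333620312388392), np.float64(-57.797505533977535)) (np.float64(-7.32828706841241), np.float64(-47.3560343040521)) (np.float64(-7.338532915319783), np.float64(-67.41544208480357))
index (np.float64(1.204759408244482), np.float64(-83.81164370506964)) (np.float64(1.1849438843161577), np.float64(-126.31823258985212))
axle (np.float64(1.5998273399979237), np.float64(-73.12210345823875))
wheel sides (np.float64(7.431217353663591), np.float64(-49.27462162130534)) (np.float64(7.423263177499299), np.float64(-66.82593608484775)) hood (np.float64(46.11370536892218), np.float64(-73.44977492864984)) (np.float64(46.097166139712975), np.float64(-130.889866525225)) caseedge (np.float64(81.20825742304838), np.float64(-43.338765958473395)) (np.float64(81.19326462814384), np.float64(-142.54720665816012)) slot far (np.float64(43.630257773722455), np.float64(-45.28986403356941))
[550.04438426 157.10469379 102.88707752]
```

```bash
python3 - <<'E'
from h import *
im=manip.grab_frame("side")[:,:,::-1]
e=manip.get_state()["eef_pos"];print(proj("side",e))
c=im[110:260,340:500];cv2.imwrite("pics/s3.png",cv2.resize(c,None,fx=4,fy=4,interpolation=cv2.INTER_CUBIC))
E
```

```text
[410.94332266 233.76062774]
```

View pics/s3.png

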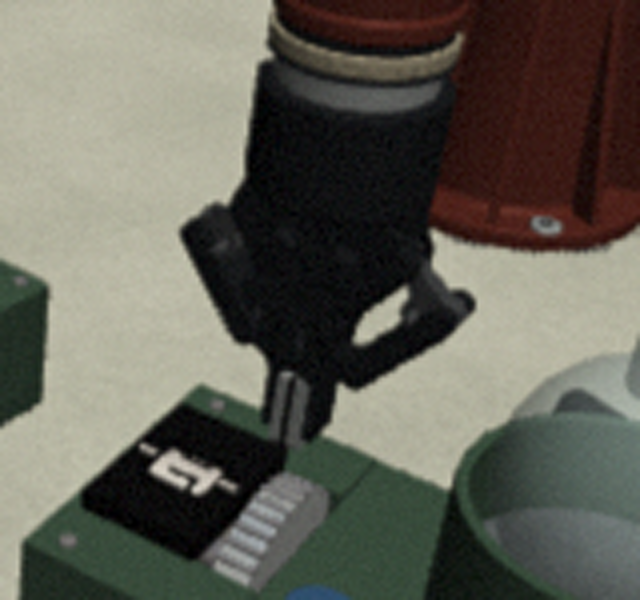

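```bash
python3 - <<'E'
from h import *
g=np.load("geo.npz");o,ex,ey=g["o"],g["ex"],g["ey"]
P=[]
for n in("wrist","side"):
  p=manip.camera_params(n);P.append(p["mtx"]@np.column_stack([p["R"],p["t"]]))
X=cv2.triangulatePoints(P[0],P[1],np.array([322.5,249.]),np.array([412.5,221.7]));X=(X[:3]/X[3]).ravel()
print(X,[proj(n,X) for n in("wrist","side")]); e=X-o;print(e@ex,e@ey,e[2])
E
```

```text
[558.04491692 158.81141692 135.89251878] [array([319.06901461, 251.25502151]), array([411.73739478, 221.78403916])]
6.06072902965823 -56.14750602821918 135.89251878464643
```

Triangulating from the wrist and side views puts the real fingertip edge at z≈136 while the reported TCP is at 103. So the tips are about 33 mm higher than reported, and nothing has touched the wheel. I'll back up to the near side and descend carefully, watching the force.

```bash
python3 -m crank '[{"hand":0,"x":0.005,"y":-0.014,"z":0,"ax":0,"ay":0,"az":0},{"hand":0,"x":0.008,"y":0,"z":0,"ax":0,"ay":0,"az":0},{"hand":0,"x":0.004,"y":0,"z":0,"ax":0,"ay":0,"az":0},{"hand":0,"x":0,"y":0,"z":0,"ax":0,"ay":0,"az":0}]';python3 - <<'E'
from h import *
im=manip.grab_frame("side")[:,:,::-1]
e=manip.get_state()["eef_pos"];print(proj("side",e))
c=im[110:260,340:500];cv2.imwrite("pics/s4.png",cv2.resize(c,None,fx=4,fy=4,interpolation=cv2.INTER_CUBIC))
E
```

```text
time_s: 5.72
eef_pos: [535.0, 155.5, 85.1]
tcp_rot: [1.131, 1.258, -1.132]
ft_force: [-0.5, -0.0, 0.1]
gripper_width: -0.002
[413.33316824 237.13507654]
```

View pics/s4.png

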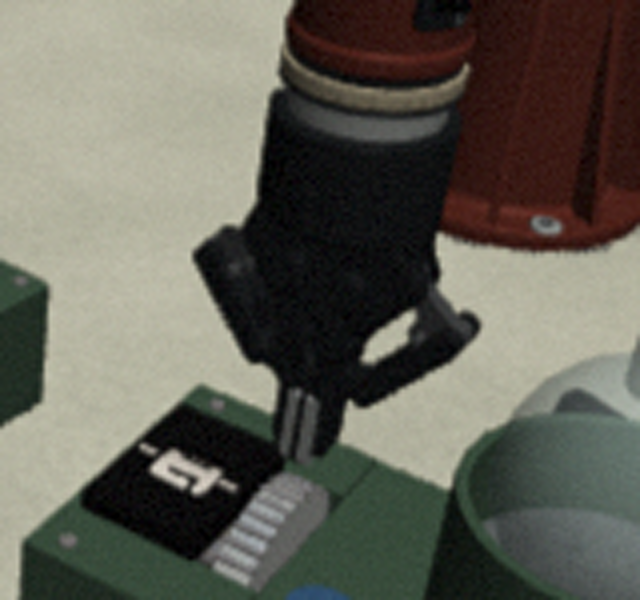

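Still clear of the wheel, with no force. I'll keep descending in small steps.

```bash
python3 -m crank '[{"hand":0,"x":0.004,"y":0,"z":0,"ax":0,"ay":0,"az":0},{"hand":0,"x":0.004,"y":0,"z":0,"ax":0,"ay":0,"az":0},{"hand":0,"x":0,"y":0,"z":0,"ax":0,"ay":0,"az":0}]'; python3 -m crank '[{"hand":0,"x":0.002,"y":0,"z":0,"ax":0,"ay":0,"az":0},{"hand":0,"x":0,"y":0,"z":0,"ax":0,"ay":0,"az":0}]';  python3 d.py -20 -57 72
```

```text
time_s: 6.15
eef_pos: [535.1, 155.5, 77.3]
tcp_rot: [1.131, 1.258, -1.132]
ft_force: [0.9, -0.4, -0.5]
gripper_width: -0.003
time_s: 6.4
eef_pos: [535.4, 155.6, 75.7]
tcp_rot: [1.131, 1.257, -1.131]
ft_force: [-0.4, 0.4, 0.0]
gripper_width: 0.003
t 6.4 case pos [-16.806  -56.9987  75.7114] F [-0.4473  0.4081  0.0216] w 0.002612507577852369
turn(10deg) [0.0013 0.     0.0012]
shift now [ 0.0037 -0.0032  0.    ] after turn [ 0.0037 -0.0032  0.    ]
joints [0.1569 0.2128 1.8666 0.     1.0623 1.6223]
```

```bash
python3 -m crank '[{"hand":0,"x":0.001,"y":0,"z":0,"ax":0,"ay":0,"az":0},{"hand":0,"x":0,"y":0,"z":0,"ax":0,"ay":0,"az":0}]'; python3 - <<'E'
from h import *
im=manip.grab_frame("wrist")[:,:,::-1];cv2.imwrite("pics/w5.png",im[60:300,200:520].repeat(2,0).repeat(2,1))
im=manip.grab_frame("side")[:,:,::-1]
c=im[190:260,360:450];cv2.imwrite("pics/s5.png",cv2.resize(c,None,fx=7,fy=7,interpolation=cv2.INTER_CUBIC))
E
```

```text
time_s: 6.65
eef_pos: [535.5, 155.6, 74.8]
tcp_rot: [1.131, 1.257, -1.131]
ft_force: [-0.5, -0.3, -0.3]
gripper_width: -0.003
```

View pics/w5.png

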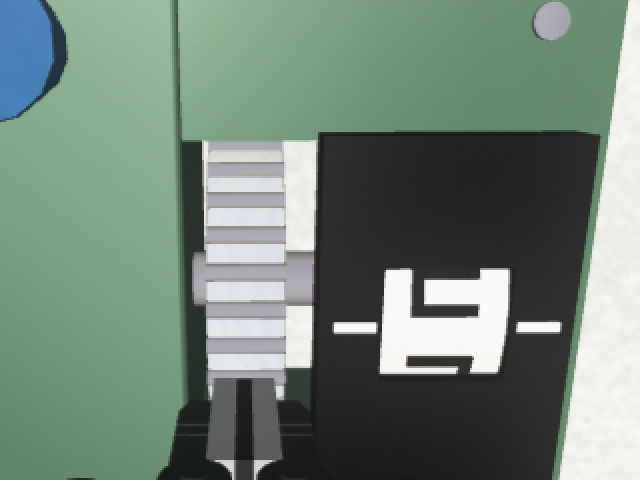

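View pics/s5.png

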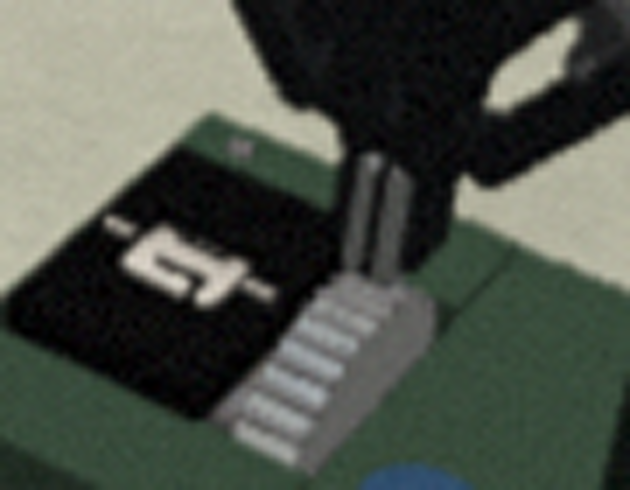

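The tip is now right at the near shoulder of the wheel. The next steps are 1 mm.

```bash
for i in 1 2; do :; done; python3 -m crank '[{"hand":0,"x":0.001,"y":0,"z":0,"ax":0,"ay":0,"az":0},{"hand":0,"x":0,"y":0,"z":0,"ax":0,"ay":0,"az":0}]';python3 -m crank '[{"hand":0,"x":0.001,"y":0,"z":0,"ax":0,"ay":0,"az":0},{"hand":0,"x":0,"y":0,"z":0,"ax":0,"ay":0,"az":0}]'; python3 -m crank '[{"hand":0,"x":0.001,"y":0,"z":0,"ax":0,"ay":0,"az":0},{"hand":0,"x":0,"y":0,"z":0,"ax":0,"ay":0,"az":0}]'
```

```text
time_s: 7.0
eef_pos: [535.4, 155.6, 73.7]
tcp_rot: [1.131, 1.257, -1.131]
ft_force: [-0.1, 0.4, -0.2]
gripper_width: 0.001
time_s: 7.25
eef_pos: [535.4, 155.6, 72.7]
tcp_rot: [1.131, 1.257, -1.131]
ft_force: [0.2, 0.3, 0.1]
gripper_width: 0.003
time_s: 7.5
eef_pos: [535.4, 155.5, 71.7]
tcp_rot: [1.131, 1.257, -1.131]
ft_force: [-0.9, -0.2, 1.0]
gripper_width: -0.002
```

```bash
python3 -m crank '[{"hand":0,"x":0.001,"y":0,"z":0,"ax":0,"ay":0,"az":0},{"hand":0,"x":0,"y":0,"z":0,"ax":0,"ay":0,"az":0}]';python3 -m crank '[{"hand":0,"x":0,"y":0.003,"z":0,"ax":0,"ay":0,"az":0},{"hand":0,"x":0,"y":0.003,"z":0,"ax":0,"ay":0,"az":0}]'
```

```text
time_s: 7.75
eef_pos: [535.5, 155.6, 70.8]
tcp_rot: [1.131, 1.257, -1.131]
ft_force: [0.4, 0.4, 0.2]
gripper_width: 0.001
time_s: 8.0
eef_pos: [541.6, 156.2, 70.8]
tcp_rot: [1.131, 1.257, -1.131]
ft_force: [-2.8, -0.8, 1.6]
gripper_width: -0.003
```

```bash
python3 -m crank '[{"hand":0,"x":0,"y":0.003,"z":0,"ax":0,"ay":0,"az":0},{"hand":0,"x":0,"y":0.003,"z":0,"ax":0,"ay":0,"az":0}]';python3 -m crank '[{"hand":0,"x":0,"y":0.003,"z":0,"ax":0,"ay":0,"az":0},{"hand":0,"x":0,"y":0.003,"z":0,"ax":0,"ay":0,"az":0}]'; python3 - <<'E'
from h import *
im=manip.grab_frame("wrist")[:,:,::-1];cv2.imwrite("pics/w6.png",im[60:300,200:520].repeat(2,0).repeat(2,1))
E
```

```text
time_s: 8.25
eef_pos: [548.0, 156.9, 71.5]
tcp_rot: [1.131, 1.257, -1.131]
ft_force: [-1.1, -1.1, 4.7]
gripper_width: -0.001
time_s: 8.5
eef_pos: [554.4, 157.6, 71.6]
tcp_rot: [1.132, 1.256, -1.13]
ft_force: [-0.7, 0.0, 4.7]
gripper_width: -0.003
```

View pics/w6.png

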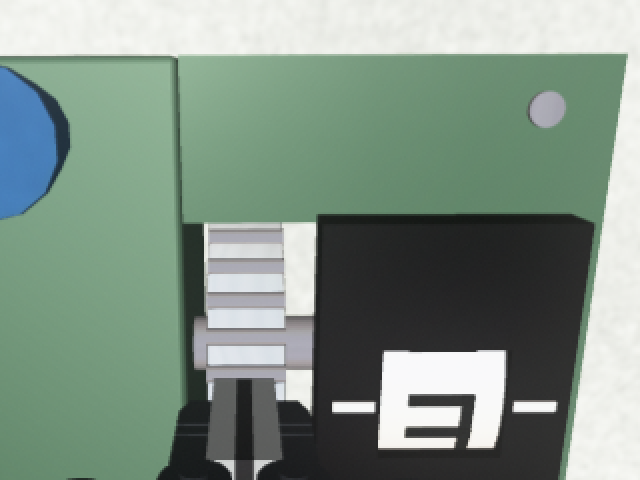

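The wheel is rolling: the top bar of the 3 has moved above the index line. I'll continue the stroke.

```bash
python3 -m crank '[{"hand":0,"x":0,"y":0.003,"z":0,"ax":0,"ay":0,"az":0},{"hand":0,"x":0,"y":0.003,"z":0,"ax":0,"ay":0,"az":0},{"hand":0,"x":0,"y":0.003,"z":0,"ax":0,"ay":0,"az":0},{"hand":0,"x":0,"y":0.003,"z":0,"ax":0,"ay":0,"az":0}]';python3 -m crank '[{"hand":0,"x":0,"y":0.003,"z":0,"ax":0,"ay":0,"az":0},{"hand":0,"x":0,"y":0,"z":0,"ax":0,"ay":0,"az":0}]'; python3 - <<'E'
from h import *
im=manip.grab_frame("wrist")[:,:,::-1];cv2.imwrite("pics/w7.png",im[60:300,200:520].repeat(2,0).repeat(2,1))
E
```

```text
time_s: 9.05
eef_pos: [566.0, 158.9, 71.4]
tcp_rot: [1.132, 1.256, -1.13]
ft_force: [-1.6, -0.2, 4.7]
gripper_width: 0.002
time_s: 9.3
eef_pos: [569.0, 159.2, 71.0]
tcp_rot: [1.132, 1.256, -1.13]
ft_force: [0.3, 0.1, 3.3]
gripper_width: -0.003
```

View pics/w7.png

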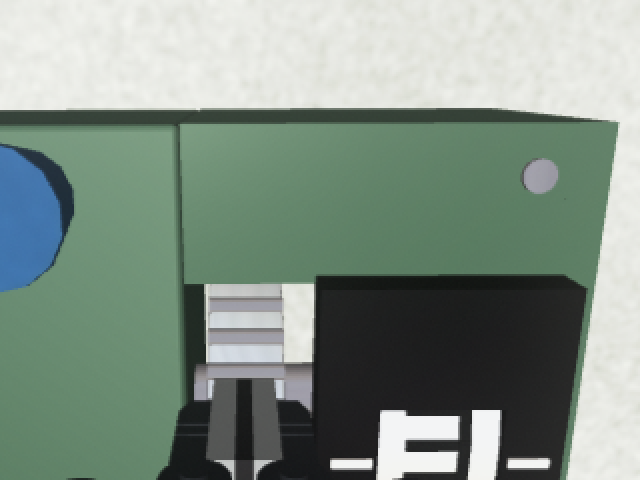

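```bash
python3 -m crank '[{"hand":0,"x":-0.008,"y":0,"z":0,"ax":0,"ay":0,"az":0},{"hand":0,"x":0,"y":-0.017,"z":0,"ax":0,"ay":0,"az":0},{"hand":0,"x":0,"y":-0.017,"z":0,"ax":0,"ay":0,"az":0},{"hand":0,"x":0,"y":0,"z":0,"ax":0,"ay":0,"az":0},{"hand":0,"x":0,"y":0,"z":0,"ax":0,"ay":0,"az":0}]'; python3 d.py -17 -57 71; python3 - <<'E'
from h import *
im=manip.grab_frame("wrist")[:,:,::-1];cv2.imwrite("pics/w8.png",im[60:300,200:520].repeat(2,0).repeat(2,1))
E
```

```text
time_s: 9.98
eef_pos: [534.9, 155.4, 78.8]
tcp_rot: [1.131, 1.257, -1.131]
ft_force: [1.0, -0.4, 0.3]
gripper_width: 0.002
t 9.975 case pos [-17.3477 -57.0643  78.829 ] F [ 0.9559 -0.4483  0.2592] w 0.0018616056650787869
turn(10deg) [ 0.001   0.0004 -0.0027]
shift now [ 0.0078  0.0003 -0.0001] after turn [ 0.0078  0.0003 -0.0001]
joints [ 0.1569  0.207   1.8668 -0.0001  1.0673  1.6224]
```

View pics/w8.png

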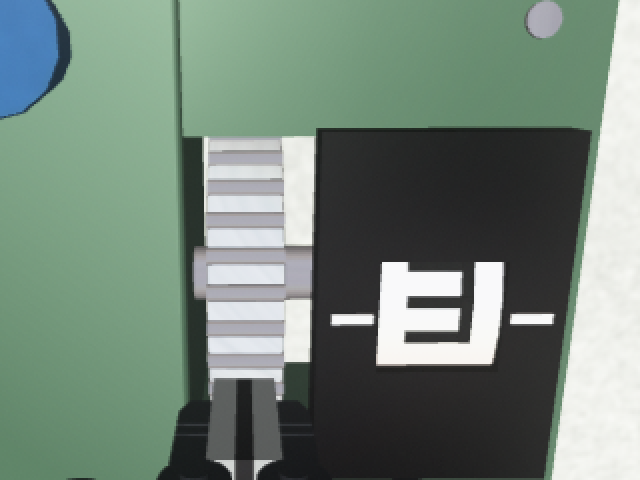

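The 3 is now about 5 mm past centre, so θ≈2.48, and about 33 mm more is needed. I'll repeat the stroke slightly longer.

```bash
python3 -m crank '[{"hand":0,"x":0.008,"y":0,"z":0,"ax":0,"ay":0,"az":0},{"hand":0,"x":0,"y":0,"z":0,"ax":0,"ay":0,"az":0},{"hand":0,"x":0,"y":0.003,"z":0,"ax":0,"ay":0,"az":0},{"hand":0,"x":0,"y":0.003,"z":0,"ax":0,"ay":0,"az":0},{"hand":0,"x":0,"y":0.003,"z":0,"ax":0,"ay":0,"az":0}]';python3 -m crank '[{"hand":0,"x":0,"y":0.003,"z":0,"ax":0,"ay":0,"az":0},{"hand":0,"x":0,"y":0.003,"z":0,"ax":0,"ay":0,"az":0},{"hand":0,"x":0,"y":0.003,"z":0,"ax":0,"ay":0,"az":0},{"hand":0,"x":0,"y":0.003,"z":0,"ax":0,"ay":0,"az":0}]';python3 -m crank '[{"hand":0,"x":0,"y":0.003,"z":0,"ax":0,"ay":0,"az":0},{"hand":0,"x":0,"y":0.003,"z":0,"ax":0,"ay":0,"az":0},{"hand":0,"x":0,"y":0.003,"z":0,"ax":0,"ay":0,"az":0},{"hand":0,"x":0,"y":0,"z":0,"ax":0,"ay":0,"az":0}]'; python3 d.py -17 -57 71; python3 - <<'E'
from h import *
im=manip.grab_frame("wrist")[:,:,::-1];cv2.imwrite("pics/w9.png",im[100:340,200:520].repeat(2,0).repeat(2,1))
E
```

```text
time_s: 10.65
eef_pos: [544.1, 156.5, 71.4]
tcp_rot: [1.132, 1.257, -1.131]
ft_force: [-1.8, -0.2, 5.3]
gripper_width: -0.002
time_s: 11.15
eef_pos: [556.5, 157.8, 71.6]
tcp_rot: [1.132, 1.256, -1.13]
ft_force: [-1.2, -0.3, 5.0]
gripper_width: -0.001
time_s: 11.65
eef_pos: [564.9, 158.7, 70.7]
tcp_rot: [1.132, 1.257, -1.131]
ft_force: [-0.3, 0.2, 2.8]
gripper_width: -0.003
t 11.65 case pos [ 12.8284 -56.9495  70.6956] F [-0.3136  0.2223  2.818 ] w -0.0030469076805062414
turn(10deg) [ 0.0009 -0.0006 -0.0053]
shift now [-0.0003 -0.0298  0.    ] after turn [-0.0003 -0.0298  0.0001]
joints [0.1543 0.2757 1.7997 0.0001 1.0653 1.6197]
```

View pics/w9.png

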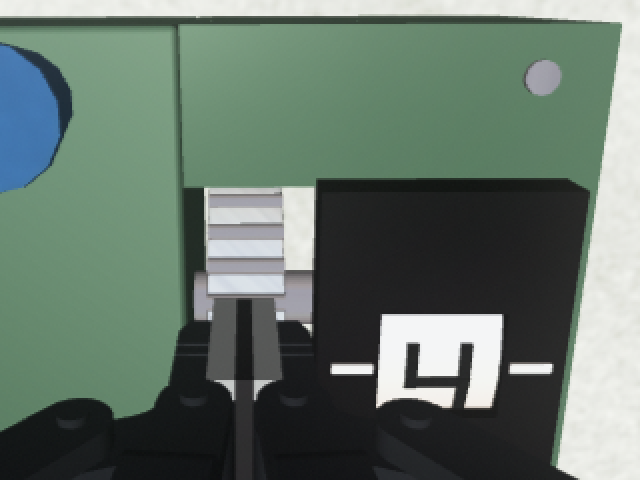

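The 4 is showing with its middle bar about 12 px (3 mm) below the index, so I'll roll 3 mm more and then lift.

```bash
python3 -m crank '[{"hand":0,"x":0,"y":0.0035,"z":0,"ax":0,"ay":0,"az":0},{"hand":0,"x":0,"y":0,"z":0,"ax":0,"ay":0,"az":0},{"hand":0,"x":-0.01,"y":0,"z":0,"ax":0,"ay":0,"az":0},{"hand":0,"x":-0.03,"y":-0.02,"z":0,"ax":0,"ay":0,"az":0},{"hand":0,"x":-0.03,"y":-0.01,"z":0,"ax":0,"ay":0,"az":0}]'; python3 -m crank '[{"hand":0,"x":0,"y":0,"z":0,"ax":0,"ay":0,"az":0},{"hand":0,"x":0,"y":0,"z":0,"ax":0,"ay":0,"az":0},{"hand":0,"x":0,"y":0,"z":0,"ax":0,"ay":0,"az":0}]'; python3 - <<'E'
from h import *
im=manip.grab_frame("wrist")[:,:,::-1]
g=np.load("geo.npz");o,ex,ey=g["o"],g["ex"],g["ey"]
u=proj("wrist",o-105*ey+[0,0,97]).astype(int);print(u)
c=im[u[1]-40:u[1]+40,u[0]-50:u[0]+50];cv2.imwrite("pics/w10.png",cv2.resize(c,None,fx=6,fy=6,interpolation=cv2.INTER_CUBIC))
im=manip.grab_frame("side")[:,:,::-1]
cv2.imwrite("pics/s10.png",im)
im=manip.grab_frame("top")[:,:,::-1]
a=cv2.imread("pics/top0.png")[185:250,400:500];b=im[185:250,400:500]
cv2.imwrite("pics/t10.png",cv2.resize(np.hstack([a,b]),None,fx=4,fy=4,interpolation=cv2.INTER_CUBIC))
E
```

```text
time_s: 12.32
eef_pos: [536.7, 155.6, 141.2]
tcp_rot: [1.13, 1.258, -1.132]
ft_force: [-0.0, -0.7, -0.2]
gripper_width: 0.001
time_s: 12.7
eef_pos: [537.1, 155.6, 139.2]
tcp_rot: [1.13, 1.259, -1.133]
ft_force: [0.2, -0.1, -0.1]
gripper_width: 0.005
[394 193]
```

View pics/w10.png

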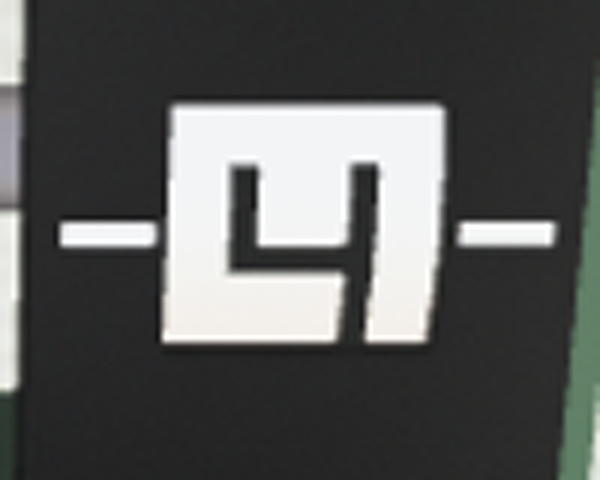

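View pics/s10.png

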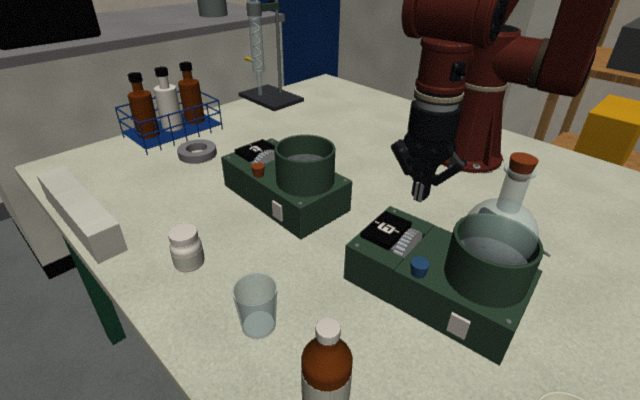

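View pics/t10.png

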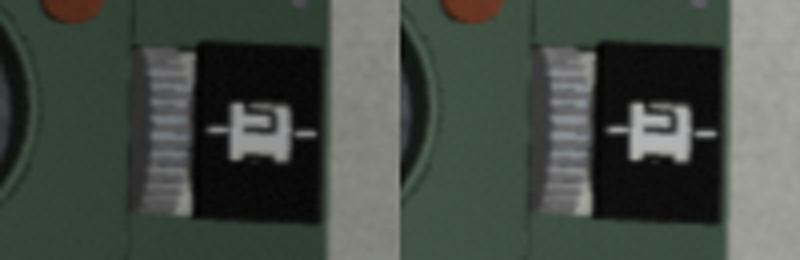

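The 4 is showing, but its middle bar is about 3 mm low, or perhaps 4 mm allowing for parallax on the recessed drum. That's about 0.1 rad short, which is inside tolerance, but I'll trim it with a short push on the top. The spare's window looks unchanged.

```bash
python3 -m crank '[{"hand":0,"x":0.03,"y":0.011,"z":0,"ax":0,"ay":0,"az":0},{"hand":0,"x":0.03,"y":0,"z":0,"ax":0,"ay":0,"az":0},{"hand":0,"x":0,"y":0,"z":0,"ax":0,"ay":0,"az":0},{"hand":0,"x":0,"y":0,"z":0,"ax":0,"ay":0,"az":0}]'; python3 d.py 0 -57 71
```

```text
time_s: 13.35
eef_pos: [549.4, 157.1, 81.4]
tcp_rot: [1.132, 1.257, -1.131]
ft_force: [0.3, -0.2, 0.0]
gripper_width: -0.007
t 13.35 case pos [ -2.7576 -56.9659  81.3508] F [ 0.3187 -0.2097  0.0184] w -0.006903135244622299
turn(10deg) [ 0.0011 -0.0002 -0.003 ]
shift now [0.0104 0.0028 0.    ] after turn [0.0104 0.0028 0.    ]
joints [0.1557 0.2318 1.8312 0.     1.078  1.6211]
```

```bash
python3 -m crank '[{"hand":0,"x":0.007,"y":0,"z":0,"ax":0,"ay":0,"az":0},{"hand":0,"x":0.004,"y":0,"z":0,"ax":0,"ay":0,"az":0},{"hand":0,"x":0,"y":0,"z":0,"ax":0,"ay":0,"az":0},{"hand":0,"x":0,"y":0.002,"z":0,"ax":0,"ay":0,"az":0},{"hand":0,"x":0,"y":0.002,"z":0,"ax":0,"ay":0,"az":0}]';python3 -m crank '[{"hand":0,"x":0,"y":0,"z":0,"ax":0,"ay":0,"az":0},{"hand":0,"x":-0.01,"y":0,"z":0,"ax":0,"ay":0,"az":0},{"hand":0,"x":-0.03,"y":-0.06,"z":0,"ax":0,"ay":0,"az":0},{"hand":0,"x":-0.03,"y":-0.0,"z":0,"ax":0,"ay":0,"az":0}]'; python3 -m crank '[{"hand":0,"x":0,"y":0,"z":0,"ax":0,"ay":0,"az":0},{"hand":0,"x":0,"y":0,"z":0,"ax":0,"ay":0,"az":0},{"hand":0,"x":0,"y":0,"z":0,"ax":0,"ay":0,"az":0}]'; python3 - <<'E'
from h import *
im=manip.grab_frame("wrist")[:,:,::-1]
g=np.load("geo.npz");o,ex,ey=g["o"],g["ex"],g["ey"]
u=proj("wrist",o-105*ey+[0,0,97]).astype(int);print(u)
c=im[u[1]-40:u[1]+40,u[0]-50:u[0]+50];cv2.imwrite("pics/w11.png",cv2.resize(c,None,fx=6,fy=6,interpolation=cv2.INTER_CUBIC))
a=cv2.imread("pics/top0.png");b=manip.grab_frame("top")[:,:,::-1]
cv2.imwrite("pics/t11.png",cv2.resize(np.hstack([b[185:250,400:500],b[175:240,205:285]]),None,fx=4,fy=4,interpolation=cv2.INTER_CUBIC))
print(manip.get_state()["joint_vel"],manip.get_state()["ft_force"])
E
```

```text
time_s: 13.98
eef_pos: [554.0, 157.6, 71.6]
tcp_rot: [1.132, 1.256, -1.13]
ft_force: [-1.2, 0.4, 6.7]
gripper_width: 0.003
time_s: 14.48
eef_pos: [489.4, 150.6, 133.7]
tcp_rot: [1.124, 1.266, -1.141]
ft_force: [0.6, -0.5, 0.1]
gripper_width: 0.0
time_s: 14.85
eef_pos: [496.9, 151.4, 136.8]
tcp_rot: [1.13, 1.258, -1.133]
ft_force: [0.3, 0.1, -1.1]
gripper_width: -0.002
[399 130]
[ 4.69200872e-04 -3.90048413e-03 -1.43202287e-03 -3.95190531e-04
  6.30247940e-04  9.65027359e-05] [ 0.11802365 -0.77073566  0.73878748]
```

View pics/w11.png

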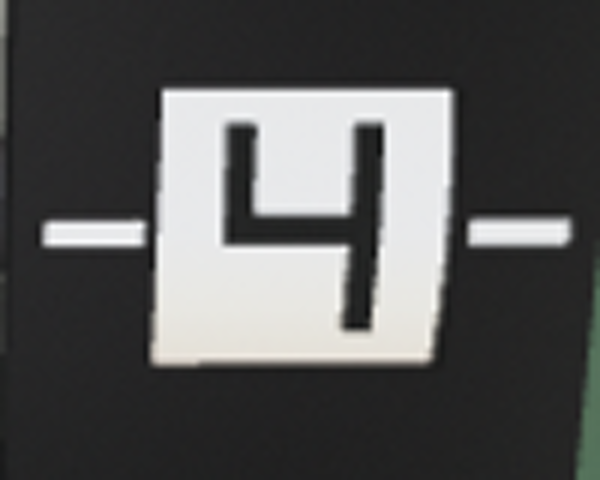

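View pics/t11.png

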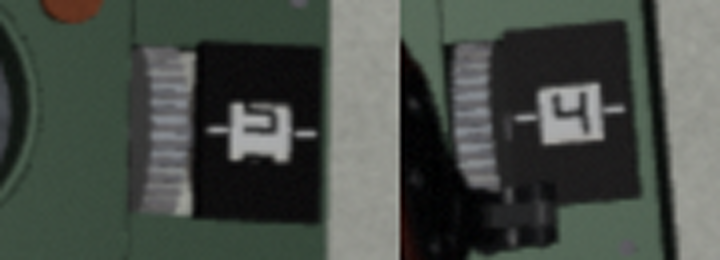

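The 4 is fully visible and centred: its middle bar is at row 229 and the index lines at 233. The spare is unchanged, and the gripper is well clear.

```bash
python3 -c "
from plant import manip
print(manip.close_job())"
```

```text
the job is handed in; nothing more can be done
None
```

I rolled the flask mantle's thumbwheel from about 1.9 rad to 4 with the shut fingertips on its edge: two long strokes and one short trim. I then lifted the gripper clear and handed the job in at about 15 s.

**Last checks:**
- **Flask mantle:** The digit 4 is fully visible, with its middle bar level with the index lines to within about 1 mm by the wrist camera. The tolerance is 8 mm.
- **Empty mantle:** Its window and ridges look the same in the top view as at the start.
- **Robot:** The arm is still and nothing is touching it; the force reading is only noise. The highest force I saw while pushing was about 7 N.

**Disagreements:**
- **Fingertip height:** The real tips are about 33 mm higher than the reported TCP, measured from the wrist and side cameras. My first pass therefore went over the wheel without touching it; I then lowered the tool until it made contact.
- **Case position:** The case position I measured from the top view was about 1 to 3 mm off from what the wrist camera showed.

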